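Set the coffee grinder's click wheel and grind a short dose

TASK

Set the coffee grinder for a coarser grind and run a short dose: with a fingertip, flick the thumbwheel on its top round, click by click, until the white bar on the wheel's rim has clicked home opposite the one long tick of the scale beside it. Then press the round start button next to the wheel, keep it pressed for at least three seconds and let it go; do not press it before the wheel is set. Touch only, grasp nothing: leave the cup under the chute, the mug, the canister and the spoon where they are.

Things in the scene. Friction and masses are not known exactly. Their poses are not given: they have to be found in the camera images.
- grinder: Compact dark coffee grinder, 200 (its x) x 130 (y) x 205 mm high, fixed. Origin: centre of its underside; its front (chute, cup) looks along its -x, z up. Top deck 150 mm above the worktop: wheel and button on its front half; on its rear half the round bean hopper, 86 mm across, centre 52 mm behind the origin, top 205 mm above the worktop.
- wheel_crown (a point): Fixed point: top of the thumbwheel's rim, mid width, 22 mm above the deck; axes as the grinder's. Black ribbed rubber wheel, radius 40, 16 mm wide, axle level along the grinder's y. Fixed cheeks beside it end 5 mm below the rim. To turn it, rest a shut gripper's fingertip on the crown with 4 to 8 N and sweep along the grinder's x.
- grind_wheel (a joint): Wheel angle, rad: 0 finest, grows (coarser) as the rim's top runs to the grinder's front (-x). Sprung clicks at 0, 0.314, 0.628, 0.942, 1.257, 1.571 (18 degrees, 12.6 mm of rim apart) pull it to the nearest one when let go; about 1.1 N along the rim takes it over. Stops just outside 0 and 1.571. The long tick is 1.257.
- bar (a point): The white bar across the wheel's rim, 4 mm wide, its middle; it turns with the wheel. At joint value 0 it stands 36 degrees behind the crown, at 1.257 36 degrees in front of it.
- long_mark (a point): Middle of the long white tick (18 mm long; the other five are 6 mm) of the scale on the fixed cheek at the wheel's left (+y) side, 36 degrees in front of the crown. There is a tick for each of the six clicks.
- start (a joint): Start button's travel, m: 0 = up, 0.005 = fully down; the grinder runs from 0.002 on; fully down its spring pushes back with 4 N. Springs up when let go.
- start_top (a point): Centre of the start button's round steel top, 26 mm across, on the deck 52 mm to the right (-y) of the wheel; it is pressed straight down.
- grounds_cup: Small steel cup, 56 mm across and 50 mm high, standing loose under the grinder's chute. Origin: centre of its underside. Bystander.
- mug: White mug, 80 mm across, 90 mm high, right of the grinder. Origin: centre of its underside. Bystander.
- canister: White lidded coffee canister, 76 mm across, 125 mm high, behind the grinder. Origin: centre of its underside. Bystander.
- teaspoon: Steel teaspoon, 130 mm long, lying behind the grinder. Origin: underside. Bystander.

How it is judged (in metres and radians):
On the way, in this order (a step that is already met when the one before it is completed fails the run):
1. the wheel has clicked home with its bar opposite the long tick (value of joint grind_wheel between 1.137 and 1.377 rad and value of joint start below 0.0015 m), for 0.3 s.
2. the start button is kept pressed with the wheel so set (value of joint grind_wheel between 1.137 and 1.377 rad and value of joint start above 0.002 m), for 2.8 s.
At the end, for the whole second after the job is handed in: The wheel rests in the long tick's click (1.257 within 0.12 rad); the start button was held down (2 mm or more) for 2.8 s or longer with the wheel so set and is up again (under 1.5 mm); the cup is within 15 mm and the other bystanders within 20 mm of where they stood (all of step 1 and distance of grounds_cup from where it was at the start of the episode below 0.015 m and distance of each of mug, canister, teaspoon from where it was at the start of the episode below 0.02 m); the robot touches nothing.
It fails at once if the start button is pressed while the wheel is not at the long tick (value of joint start above 0.002 m and (value of joint grind_wheel below 1.137 rad or value of joint grind_wheel above 1.377 rad)).
It fails at once if the cup under the chute is lifted, tipped or pushed away (distance of grounds_cup from where it was at the start of the episode above 0.02 m or angle between grounds_cup's own z axis and vertical above 0.3 rad).
It fails at once if a bystander is lifted, tipped or pushed away (distance of any of mug, canister, teaspoon from where it was at the start of the episode above 0.03 m or angle between any of mug, canister's own z axis and vertical above 0.3 rad).
It also fails if it takes over 61 s, if anything falls off the work surface, if the arm or the gripper's body presses on something with over 40 N, if the wrist force passes 120 N, or if a joint passes its speed limit or range.

ROBOT

A 7-joint arm with a two-finger parallel gripper is mounted at the origin on a cart in front of the work surface, level with it; the furniture and walls round the work are solid. World frame = base frame: x ahead of the robot, y to its left, z up, the work surface at z = 0. Lengths are in mm, angles in rad, forces in N, time in s.
With the tool pointing down it reaches from about 425 to 1025 mm from the base axis. Payload 3.6 kg.
Tool frame: the origin (TCP) lies between the finger pads; the fingertips stand manip.tips_ahead ahead of it and the grasp point (between the pads) lies 8 mm behind it (manip.tips_ahead is the distance from the TCP to the fingertips, in mm); z points along the fingers, y is the line along which they close (so a half turn about z gives the same grasp; the last joint's range is limited). The gripper opens to 85 mm and grips with 20 to 120 N. Pads are 22 mm wide; open, the fingers measure 114 mm over their backs; the gripper's body (76 mm by 85 mm) begins 54 mm behind the grasp point. The pads swing forward as they close: fully open they stand 13 mm farther back than shut.
Start: joints at [-1.433, 0.591, 0.048, 1.609, -0.033, 0.943, -0.034], TCP at [166.549, 705.614, 242.302] pointing down, gripper open.
Joint ranges: [-2.69, 2.69], [-0.47, 2.24], [-1.27, 1.36], [0.19, 2.51], [-1.53, 4.68], [0.08, 2.07], [-3.09, 3.09]. Speed limits (rad/s): [2.57, 2.57, 3.14, 3.14, 3.14, 3.14, 3.14].

INTERFACE

Orientations are given as a rotation vector (axis times angle).
In Python, from cell import manip, optics, job, finder gives the robot as it stands. The module is installed in compiled form; this text tells all that it offers.
- The arm moves only by the shell command python3 -m inch 'ROWS' [FORCE]. ROWS is JSON, a list of rows, each a list of 3 entries, a list of its own where there are three numbers: the shift along the tool's x, y, z in m, then the turn, a rotation vector about the tool's x, y, z in rad, then the finger opening in m, from 0 to 0.0854. In form: [[[x, y, z], [ax, ay, az], jaw], ...]. A call has 1 to 12 rows; each row is the pose to reach, as a shift and turn from the pose commanded when the call began, along the tool's axes at that moment; what a row does not reach only later rows make up. A row lasts 1/12 s, in which the tool goes at most 41.7 mm and 7.16 degrees, less where a joint would pass 70% of its speed; a pose out of reach is approached as far as the arm can. A call with a gripper value outside its range is refused whole. The fingers move at their own pace and stop on an object; FORCE is the grip in N (left out, the last holds). Time passes only in rows, so rows that repeat a pose let the fingers close. It gives the time, the measured TCP pose, the force, the opening and the grip force at its end, in the units of the state.
- manip.get_obs(): the state, without advancing time (a new reading comes with each control period).
- optics.grab_frame(name): name is "scene" or "side" or "wrist"; returns a dict with "image" (400x640x3 uint8, red, green, blue), "mtx" (3x3 intrinsics, pixels), "pose" (4x4, takes a point from camera to world coordinates). Camera axes: x right, y down, z forward; pixel columns grow to the right and rows downward; lengths in mm; the calibration is good to about 2 mm. A picture is of the moment at which its call begins. There is no depth.
- job.finish_job(): hands the job in; it is judged then, once.
Trained networks look in the newest picture that a camera, given by its name, has taken for a name from the list of things; names that differ only in an ending like _2 or _b are one class to them, and where a whole thing is asked for, a point or a joint stands for the part that bears it (a point fixed in the world has none). Each returns a list of dicts, best first, with "confidence" (0 to 1); they miss things now and then, are a little off and sometimes report something else, mostly with a low value. They report only what shows in the picture. A call takes as long as a camera call.
- finder.find_in(camera, label): "box" ([centre column, centre row, width, height] in pixels, round what is visible of it).
The state is a dict: "clock": time; "joints": joint angles; "qd": joint speeds; "effort": joint torques, N m; "eef_pos": TCP position; "ee_rot": TCP orientation; "ft_force": force on the tool from outside, world axes, zero at the start; "ft_torque": the same for the moment, N m; "opening": opening from 0.0 (shut) to 1.0 (fully open); "grasp_force": force on a finger pad.
Only numpy, scipy, OpenCV 4.12 (cv2) and the standard library are available. Lean on these libraries where they do the work, as an engineer would, in place of code of your own. Each camera call takes 0.05 s, during which the arm holds its last target. There are 200 camera calls.

## Working session

There is one attempt and no reset: what is moved stays moved. The work goes in short steps, Python scripts to look and compute and a shell command to move; the robot and the scene stay as the last step left them, time stands still between calls to the robot, and variables do not carry over. Pictures are saved under pics/ and viewed, at most 10 in all, crops included, and the job is handed in when it is done.

```bash
mkdir -p pics; cat > h.py <<'E'
import numpy as np, cv2
from cell import manip, optics, job, finder
from scipy.spatial.transform import Rotation as R
def save(cam,fn):
    f=optics.grab_frame(cam); cv2.imwrite('pics/'+fn,f['image'][:,:,::-1]); return f
def ray(f,u,v):
    K=np.array(f['mtx']);T=np.array(f['pose']); d=T[:3,:3]@np.linalg.solve(K,[u,v,1.]); return T[:3,3],d/np.linalg.norm(d)
def onz(f,u,v,z):
    o,d=ray(f,u,v); return o+d*(z-o[2])/d[2]
def proj(f,p):
    K=np.array(f['mtx']);T=np.array(f['pose']); c=T[:3,:3].T@(np.asarray(p,float)-T[:3,3]); q=K@c; return q[:2]/q[2]
def tri(a,ua,b,ub):
    A=[];B=[]
    for f,u in((a,ua),(b,ub)):
        o,d=ray(f,*u); P=np.eye(3)-np.outer(d,d); A.append(P);B.append(P@o)
    return np.linalg.lstsq(np.vstack(A),np.hstack(B),rcond=None)[0]
E
python3 - <<'E'
from h import *
np.set_printoptions(precision=1,suppress=True)
s=manip.get_obs(); print(s['eef_pos'],s['ee_rot'],s['clock'],manip.tips_ahead,s['opening'])
print(R.from_rotvec(s['ee_rot']).as_matrix())
ims=[]
for c in('scene','side'):
    f=save(c,c+'0.png'); np.savez(c+'0.npz',mtx=f['mtx'],pose=f['pose']); print(c,np.array(f['pose']))
    for n in('grinder','bar','long_mark','start_top','wheel_crown','grind_wheel','mug','canister','teaspoon','grounds_cup'):
        try: print(c,n,[(np.round(d['box']),round(d['confidence'],2)) for d in finder.find_in(c,n)][:2])
        except Exception as e: print(n,e)
E
```

```text
[166.4 704.8 241.1] [-0.4 -3.1  0. ] 0.0 11.0 0.9994146087524763
[[-1.   0.2 -0. ]
 [ 0.2  1.  -0. ]
 [-0.  -0.  -1. ]]
scene [[  -0.    -0.7    0.7  -74.5]
 [  -1.    -0.    -0.  -379. ]
 [   0.    -0.7   -0.7  776.5]
 [   0.     0.     0.     1. ]]
scene grinder [(array([248., 236.,  88., 155.]), 0.89)]
scene bar [(array([239., 243.,   9.,  35.]), 0.64)]
scene long_mark [(array([251., 240.,  85., 156.]), 0.8)]
scene start_top [(array([270., 238.,  16.,  16.]), 0.47)]
scene wheel_crown [(array([249., 238.,  88., 155.]), 0.73), (array([254., 294.,  25.,  16.]), 0.68)]
scene grind_wheel []
scene mug [(array([250., 239.,  89., 154.]), 0.28)]
scene canister [(array([220., 170.,  36.,  62.]), 0.58)]
scene teaspoon [(array([298., 194.,  17.,  43.]), 0.57)]
scene grounds_cup [(array([270., 237.,  18.,  19.]), 0.7), (array([254., 294.,  24.,  13.]), 0.62)]
side [[    0.8    -0.3     0.5   154. ]
 [   -0.6    -0.4     0.7 -1025.1]
 [   -0.     -0.9    -0.4   486.9]
 [    0.      0.      0.      1. ]]
side grinder [(array([247., 192., 118., 126.]), 0.79)]
side bar [(array([219., 168.,  30.,  14.]), 0.79)]
side long_mark [(array([245., 191., 111., 124.]), 0.92), (array([349., 212.,  45.,  21.]), 0.37)]
side start_top [(array([232., 172.,  11.,   9.]), 0.57)]
side wheel_crown [(array([247., 195., 116., 129.]), 0.8)]
side grind_wheel [(array([222., 166.,  31.,  15.]), 0.72)]
side mug [(array([338., 281.,  58.,  71.]), 0.57)]
side canister [(array([314., 169.,  32.,  54.]), 0.94)]
side teaspoon [(array([348., 213.,  43.,  22.]), 0.94), (array([220., 167.,  28.,  21.]), 0.34)]
side grounds_cup [(array([227., 225.,  26.,  23.]), 0.72), (array([247., 193., 119., 125.]), 0.6)]
```

View pics/scene0.png

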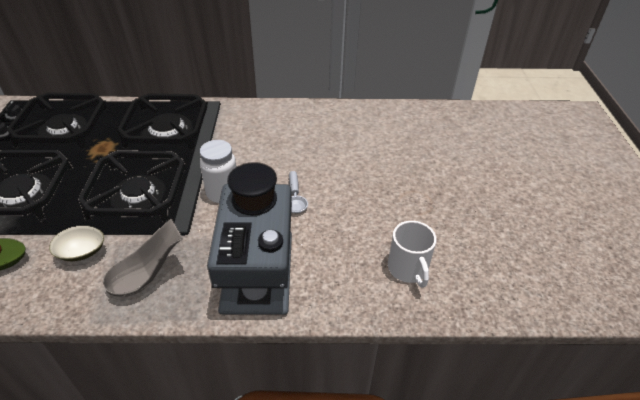

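View pics/side0.png

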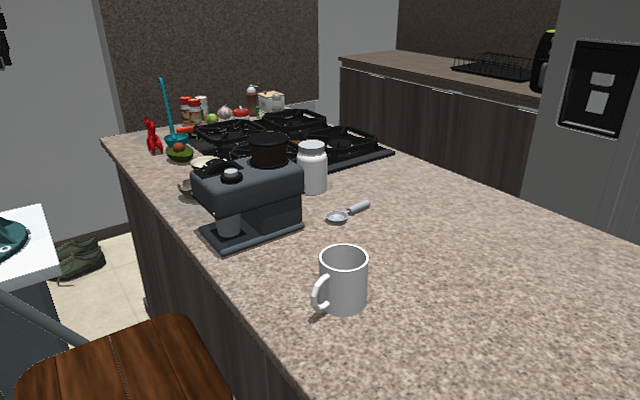

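The scene view shows the grinder with the wheel at about (236,242), the button at (270,238) and the hopper top at (253,180). The mug is at (411,252), the canister at (218,170) and the spoon at (297,195). The side view shows the button at (231,173), the wheel at (213,166) and the hopper at (268,150).

```bash
python3 - <<'E'
from h import *
np.set_printoptions(precision=1,suppress=True)
a=dict(np.load('scene0.npz'));b=dict(np.load('side0.npz'))
print('button tri',tri(a,(270,236.5),b,(231.5,173)),'onz158',onz(a,270,236.5,158),onz(b,231.5,173,158))
h=onz(a,252.5,177,205); print('hopper',h, onz(b,268,139,205))
bt=onz(a,270,236.5,158)
for yaw in np.radians([-10,-5,0,5,10]): pass
# grinder front top edge corners, z=150 approx
print('front corners',onz(a,211,272,150),onz(a,288,277,150))
print('base front',onz(a,221,308,0),onz(a,288,308,0))
print('mug',onz(a,411,275,0),'can',onz(a,217,152,125),'spoon',onz(a,297,195,0))
s=cv2.imread('pics/scene0.png')[160:310,190:310]
t=cv2.imread('pics/side0.png')[120:250,180:310]
cv2.imwrite('pics/crop1.png',np.hstack([cv2.resize(s,(400,500),interpolation=2),cv2.resize(t,(400,500),interpolation=2)]))
print(np.array(manip.get_obs()['ee_rot']))
print(R.from_rotvec(manip.get_obs()['ee_rot']).as_euler('ZYX',degrees=True))
E
```

```text
button tri [ 456.3 -310.7  161.2] onz158 [ 460.2 -310.3  158. ] [ 458.1 -304.9  158. ]
hopper [ 554.6 -276.3  205. ] [ 546.  -294.5  205. ]
front corners [ 393.1 -222.   150. ] [ 384.4 -342.9  150. ]
base front [ 424.4 -214.9    0. ] [ 425.1 -337.     0. ]
mug [ 500.6 -573.     0. ] can [ 719.1 -181.1  125. ] spoon [ 720.9 -345.4    0. ]
[0.4 3.1 0. ]
[166.7   0.  180. ]
```

View pics/crop1.png

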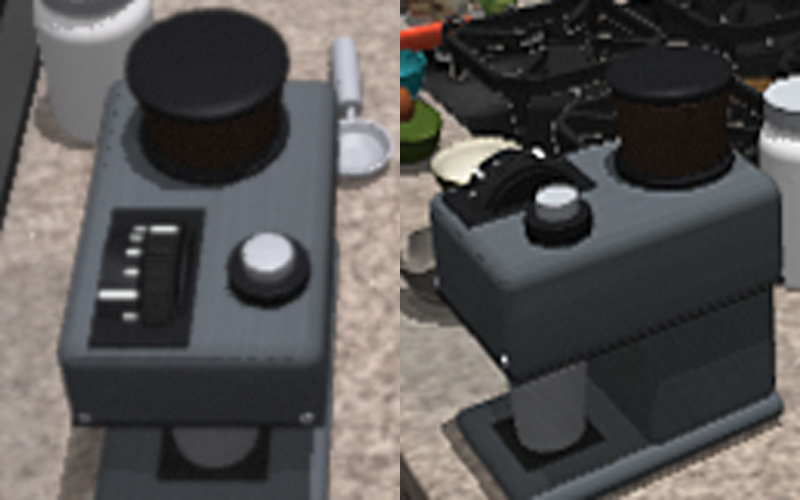

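The wheel's bar sits at the rear-most tick, so the joint is near 0. The button is at about (459,-308) and the crown at about (462,-256). I'll go above it and shut the gripper on the way.

```bash
python3 -m inch '[[[-0.4,-0.3,-0.085],[0,0,0],0],[[-0.4,-0.3,-0.085],[0,0,0],0],[[-0.4,-0.3,-0.085],[0,0,0],0],[[-0.4,-0.3,-0.085],[0,0,0],0],[[-0.4,-0.3,-0.085],[0,0,0],0],[[-0.4,-0.3,-0.085],[0,0,0],0],[[-0.4,-0.3,-0.085],[0,0,0],0],[[-0.4,-0.3,-0.085],[0,0,0],0],[[-0.4,-0.3,-0.085],[0,0,0],0],[[-0.4,-0.3,-0.085],[0,0,0],0],[[-0.4,-0.3,-0.085],[0,0,0],0],[[-0.4,-0.3,-0.085],[0,0,0],0]]' 30
```

```text
clock: 2.1
eef_pos: [483.4, 325.5, 326.8]
ee_rot: [0.363, 3.12, 0.001]
ft_force: [0.9, -0.1, -1.4]
opening: 0.007
grasp_force: 0.0
```

```bash
python3 -m inch '[[[-0.113,-0.576,0.027],[0,0,0],0],[[-0.113,-0.576,0.027],[0,0,0],0],[[-0.113,-0.576,0.027],[0,0,0],0],[[-0.113,-0.576,0.027],[0,0,0],0],[[-0.113,-0.576,0.027],[0,0,0],0],[[-0.113,-0.576,0.027],[0,0,0],0],[[-0.113,-0.576,0.027],[0,0,0],0],[[-0.113,-0.576,0.027],[0,0,0],0],[[-0.113,-0.576,0.027],[0,0,0],0],[[-0.113,-0.576,0.027],[0,0,0],0],[[-0.113,-0.576,0.027],[0,0,-0.09],0],[[-0.113,-0.576,0.027],[0,0,-0.18],0]]'
cat > l.py <<'E'
from h import *
import sys
np.set_printoptions(precision=1,suppress=True)
s=manip.get_obs(); print(s['clock'],s['eef_pos'],s['ft_force'],np.degrees(np.arctan2(*(R.from_rotvec(s['ee_rot']).as_matrix()[:2,1]))))
E
python3 - <<'E'
from l import *
f=save('wrist','w1.png'); np.savez('w1.npz',mtx=f['mtx'],pose=f['pose'])
for n in('bar','long_mark','start_top','grind_wheel','start','wheel_crown','grinder'):
    print(n,[(np.round(d['box']),round(d['confidence'],2)) for d in finder.find_in('wrist',n)][:2])
E
```

```text
clock: 3.1
eef_pos: [463.1, -172.9, 303.5]
ee_rot: [0.075, 3.14, 0.0]
ft_force: [1.2, 0.3, 0.7]
opening: 0.0
grasp_force: 0.0
3.1 [ 463.1 -172.9  303.5] [1.2 0.3 0.7] 2.7515493402426
bar [(array([218., 174.,  31.,  83.]), 0.75)]
long_mark [(array([213., 222., 172., 234.]), 0.86)]
start_top [(array([154., 179.,  41.,  34.]), 0.66)]
grind_wheel [(array([218., 173.,  29.,  82.]), 0.88)]
start [(array([155., 182.,  36.,  28.]), 0.71)]
wheel_crown [(array([211., 220., 171., 244.]), 0.85), (array([154., 181.,  37.,  27.]), 0.27)]
grinder [(array([210., 222., 176., 237.]), 0.89)]
```

View pics/w1.png

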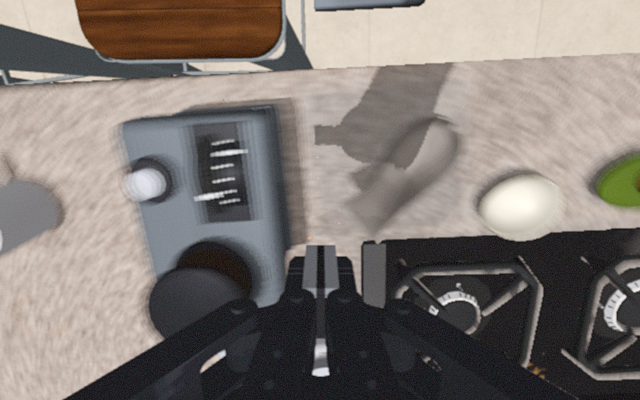

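The wheel with its scale is at (220,172), the button at (147,183) and the hopper at (200,300). The arm was still moving, so the picture is blurred. I'll measure roughly and let it settle.

```bash
python3 - <<'E'
from l import *
g=optics.grab_frame('wrist');f=save('wrist','w2.png'); np.savez('w2.npz',mtx=f['mtx'],pose=f['pose'])
print(manip.get_obs()['eef_pos'],f['pose'],f['mtx'])
for n in('bar','grind_wheel','start_top','start'):
    for d in finder.find_in('wrist',n)[:1]: print(n,d['box'],onz(f,*d['box'][:2],157 if 's' in n else 168))
im=f['image'][90:330,90:350]; cv2.imwrite('pics/w2c.png',cv2.resize(im[:,:,::-1],(650,600),interpolation=2))
E
```

```text
3.5 [ 463.9 -169.1  303.1] [-0.7 -0.1 -0.6] 2.828573989229185
[ 463.9 -169.4  303.2] [[   0.     0.9    0.3  381. ]
 [   1.    -0.    -0.  -164. ]
 [   0.     0.3   -0.9  434.8]
 [   0.     0.     0.     1. ]] [[342.7   0.  320.3]
 [  0.  342.7 193.4]
 [  0.    0.    1. ]]
bar [215.2, 172.7, 31.6, 78.2] [ 448.7 -252.   168. ]
grind_wheel [213.4, 175.0, 33.3, 82.6] [ 450.5 -253.7  168. ]
start [149.8, 180.8, 35.7, 28.9] [ 455.8 -311.8  157. ]
```

View pics/w2c.png

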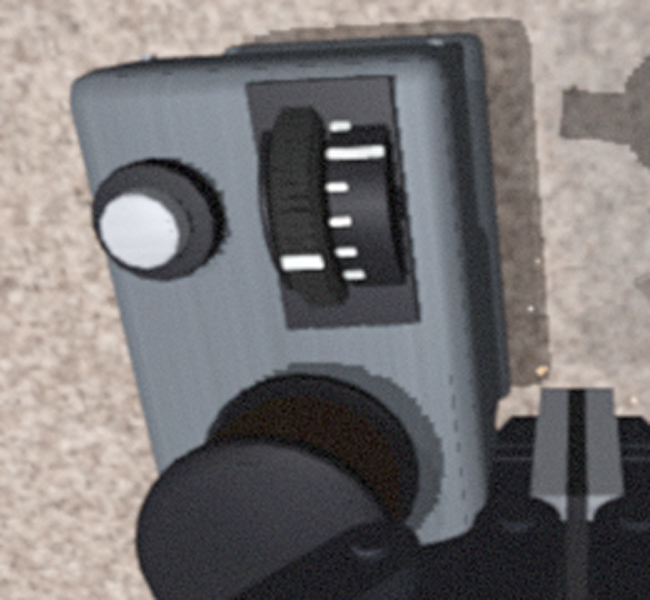

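```bash
python3 - <<'E'
from l import *
f=dict(np.load('w2.npz')); px=lambda x,y:(90+x/2.5,90+y/2.5)
for n,p,z in[('FR',(248,84),150),('FL',(392,76),150),('RL',(420,320),150),('RR',(288,328),150),('btn',(140,230),158),('btn',(140,230),162),('bar0',(302,262),132+40*np.cos(.628)),('bar1',(302,262),132+40*np.cos(.314)),('wheelfront base',(298,108),150),('wheelrear base',(327,302),150)]+[('tick',q,132+36*np.cos(a)) for q,a in zip([(340,126),(355,152),(338,187),(340,221),(346,252),(355,273)],[.942,.628,.314,0,-.314,-.628])]:
    print(n,onz(f,*px(*p),z))
E
```

```text
3.8 [ 463.6 -170.4  303.2] [1.3 0.  0. ] 2.936033867086556
FR [ 410.8 -273.1  150. ]
FL [ 410.6 -225.6  150. ]
RL [ 497.  -225.7  150. ]
RR [ 497.7 -273.5  150. ]
btn [ 456.4 -314.7  158. ]
btn [ 455.3 -312.5  162. ]
bar0 [ 468.4 -259.6  164.4]
bar1 [ 466.5 -257.6  170. ]
wheelfront base [ 419.4 -257.9  150. ]
wheelrear base [ 488.4 -258.1  150. ]
tick [ 425.5 -243.9  153.2]
tick [ 432.9 -238.   161.1]
tick [ 443.  -243.6  166.2]
tick [ 453.9 -243.9  168. ]
tick [ 465.  -243.9  166.2]
tick [ 474.2 -243.4  161.1]
```

The bar is 12.5 mm behind the crown, so the joint is at 0.314. That leaves 3 clicks. The grinder's yaw is about 0, the crown is at (454,-258.5,172) and the button at (456,-312).

```bash
python3 -m inch '[[[-0.0023,-0.088,0.02],[0,0,-0.05],0],[[-0.0023,-0.088,0.02],[0,0,-0.05],0],[[-0.0023,-0.088,0.02],[0,0,-0.05],0],[[-0.0023,-0.088,0.06],[0,0,-0.05],0],[[-0.0023,-0.088,0.1],[0,0,-0.05],0],[[-0.0023,-0.088,0.11],[0,0,-0.05],0],[[-0.0023,-0.088,0.11],[0,0,-0.05],0],[[-0.0023,-0.088,0.11],[0,0,-0.05],0],[[-0.0023,-0.088,0.11],[0,0,-0.05],0]]'; python3 l.py
```

```text
clock: 4.55
eef_pos: [462.5, -259.6, 194.9]
ee_rot: [0.004, 3.139, -0.002]
ft_force: [0.3, -0.4, 0.3]
opening: 0.003
grasp_force: 0.0
4.55 [ 462.5 -259.6  194.9] [ 0.3 -0.4  0.3] 0.12978953593953668
```

```bash
python3 -m inch '[[[0,0.001,0.008],[0,0,0],0],[[0,0.001,0.0105],[0,0,0],0],[[0,0.001,0.0105],[0,0,0],0],[[0,0.001,0.0105],[0,0,0],0]]'; python3 -m inch '[[[0,0,0.001],[0,0,0],0],[[0,0,0.001],[0,0,0],0],[[0,0,0.001],[0,0,0],0]]'
```

```text
clock: 4.88
eef_pos: [461.8, -258.0, 183.3]
ee_rot: [0.004, 3.14, -0.0]
ft_force: [0.8, 0.4, 1.7]
opening: -0.001
grasp_force: 0.6
clock: 5.13
eef_pos: [462.2, -258.1, 183.0]
ee_rot: [0.004, 3.139, 0.0]
ft_force: [-0.1, 0.9, 8.1]
opening: 0.002
grasp_force: 4.1
```

Contact at 8 N. I'll ease off a little and sweep one click forward.

```bash
python3 -m inch '[[[0.002,0,-0.0002],[0,0,0],0],[[0.004,0,-0.0002],[0,0,0],0],[[0.006,0,-0.0002],[0,0,0],0],[[0.008,0,-0.0002],[0,0,0],0],[[0.010,0,-0.0002],[0,0,0],0],[[0.012,0,-0.0002],[0,0,0],0],[[0.014,0,-0.0002],[0,0,0],0],[[0.014,0,-0.0002],[0,0,0],0],[[0.014,0,-0.0002],[0,0,0],0]]'; python3 - <<'E'
from l import *
f=save('wrist','w3.png'); np.savez('w3.npz',mtx=f['mtx'],pose=f['pose'])
E
python3 -m inch '[[[0,0,-0.010],[0,0,0],0],[[0,0,-0.03],[0,0,0],0],[[-0.014,0,-0.06],[0,0,0],0],[[-0.014,0,-0.06],[0,0,0],0],[[-0.014,0,-0.06],[0,0,0],0],[[-0.014,0,-0.06],[0,0,0],0]]'
cat > look.py <<'E'
from l import *
f=save('wrist',sys.argv[1]+'.png')
def J(u,v):
    # bar angle from the crown: intersect ray with cylinder r=40 about axis (454,.,132)
    o,d=ray(f,u,v); o2=np.array([o[0]-454,o[2]-132]); d2=d[[0,2]]
    t=(-o2@d2-np.sqrt((o2@d2)**2-(d2@d2)*(o2@o2-1600)))/(d2@d2); p=o+t*d
    return p, .628+np.arctan2(454-p[0],p[2]-132)
g=f['image'].min(2)
# region of the wheel's rim: project candidate angles, sample brightness over the rim's width
for j in np.arange(0,1.6,.0785):
    a=j-.628; b=[]
    for dy in(-5,-2,1,4):
        u,v=proj(f,[454-40*np.sin(a),-258.5+dy,132+40*np.cos(a)]); b.append(int(g[int(round(v)),int(round(u))]) if 0<=v<400 and 0<=u<640 else -1)
    print(round(j,2),np.round([u,v]),b)
u,v=proj(f,[454,-258.5,168]); u,v=int(u),int(v); c=f['image'][max(0,v-60):v+60,max(0,u-60):u+60,::-1]
cv2.imwrite('pics/'+sys.argv[1]+'c.png',cv2.resize(c,None,fx=4,fy=4,interpolation=2))
E
python3 look.py w4
```

```text
clock: 5.88
eef_pos: [447.9, -258.1, 182.6]
ee_rot: [0.004, 3.14, -0.001]
ft_force: [0.2, 1.6, 6.6]
opening: -0.001
grasp_force: 3.3
5.8833 [ 447.9 -258.1  182.6] [0.2 1.6 6.6] 0.1322929076382674
clock: 6.43
eef_pos: [460.1, -257.8, 241.6]
ee_rot: [-0.004, -3.14, -0.001]
ft_force: [-0.9, 0.3, -0.8]
opening: 0.0
grasp_force: 0.0
6.4333 [ 460.1 -257.8  241.6] [-0.9  0.3 -0.8] 0.14904879086774184
0.0 [324. 236.] [42, 48, 49, 26]
0.08 [324. 234.] [49, 53, 29, 28]
0.16 [324. 231.] [46, 34, 30, 34]
0.24 [324. 228.] [40, 32, 35, 37]
0.31 [324. 224.] [35, 33, 33, 35]
0.39 [324. 221.] [31, 30, 37, 36]
0.47 [324. 217.] [25, 24, 32, 31]
0.55 [324. 212.] [26, 29, 30, 31]
0.63 [324. 208.] [146, 188, 189, 190]
0.71 [324. 203.] [63, 94, 88, 95]
0.78 [324. 198.] [42, 38, 34, 40]
0.86 [324. 193.] [33, 38, 36, 37]
0.94 [324. 188.] [29, 33, 29, 38]
1.02 [324. 183.] [36, 31, 39, 37]
1.1 [324. 178.] [40, 20, 37, 29]
1.18 [324. 173.] [45, 58, 31, 42]
1.26 [324. 168.] [43, 50, 38, 23]
1.33 [324. 164.] [40, 48, 46, 23]
1.41 [323. 159.] [48, 52, 47, 41]
1.49 [323. 155.] [38, 47, 51, 47]
1.57 [323. 152.] [38, 49, 47, 43]
```

The joint is now at about 0.64, so it moved exactly one click. I'll repeat the stroke.

```bash
python3 -m inch '[[[0,0,0.035],[0,0,0],0],[[0,0,0.054],[0,0,0],0],[[0,0,0.058],[0,0,0],0],[[0,0,0.06],[0,0,0],0],[[0,0,0.06],[0,0,0],0],[[0,0,0.06],[0,0,0],0]]'
python3 -m inch '[[[0.002,0,0],[0,0,0],0],[[0.004,0,0],[0,0,0],0],[[0.006,0,0],[0,0,0],0],[[0.008,0,0],[0,0,0],0],[[0.010,0,0],[0,0,0],0],[[0.012,0,0],[0,0,0],0],[[0.0135,0,0],[0,0,0],0],[[0.0135,0,0],[0,0,0],0],[[0.0135,0,0],[0,0,0],0]]'
python3 -m inch '[[[0,0,-0.010],[0,0,0],0],[[0,0,-0.03],[0,0,0],0],[[-0.0135,0,-0.06],[0,0,0],0],[[-0.0135,0,-0.06],[0,0,0],0],[[-0.0135,0,-0.06],[0,0,0],0],[[-0.0135,0,-0.06],[0,0,0],0]]'
python3 look.py w5 | grep -E '1[0-9]{2},|1\.26'
```

```text
clock: 6.98
eef_pos: [461.6, -257.3, 182.5]
ee_rot: [0.004, 3.141, 0.003]
ft_force: [0.1, 2.2, 9.0]
opening: 0.0
grasp_force: 4.7
clock: 7.73
eef_pos: [447.0, -257.3, 182.7]
ee_rot: [-0.004, -3.14, -0.003]
ft_force: [-2.1, 3.4, 12.7]
opening: -0.003
grasp_force: 6.4
clock: 8.23
eef_pos: [460.2, -257.7, 241.4]
ee_rot: [-0.004, -3.14, -0.001]
ft_force: [-0.1, 0.4, 0.4]
opening: -0.002
grasp_force: 0.0
0.94 [323. 188.] [174, 192, 195, 193]
1.26 [323. 168.] [48, 58, 43, 33]
```

Now at 0.94. One last click, a little lighter.

```bash
python3 -m inch '[[[0,0,0.035],[0,0,0],0],[[0,0,0.054],[0,0,0],0],[[0,0,0.058],[0,0,0],0],[[0,0,0.0595],[0,0,0],0],[[0,0,0.0595],[0,0,0],0],[[0,0,0.0595],[0,0,0],0]]'
python3 -m inch '[[[0.002,0,-0.0001],[0,0,0],0],[[0.004,0,-0.0002],[0,0,0],0],[[0.006,0,-0.0002],[0,0,0],0],[[0.008,0,-0.0003],[0,0,0],0],[[0.010,0,-0.0004],[0,0,0],0],[[0.012,0,-0.0005],[0,0,0],0],[[0.0135,0,-0.0005],[0,0,0],0],[[0.0135,0,-0.0005],[0,0,0],0],[[0.0135,0,-0.0005],[0,0,0],0]]'
python3 -m inch '[[[0,0,-0.010],[0,0,0],0],[[0,0,-0.03],[0,0,0],0],[[-0.0135,0,-0.06],[0,0,0],0],[[-0.0135,0,-0.06],[0,0,0],0],[[-0.0135,0,-0.06],[0,0,0],0],[[-0.0135,0,-0.06],[0,0,0],0]]'
python3 look.py w6 | grep -E '1[0-9]{2},|1\.26'
```

```text
clock: 8.78
eef_pos: [460.0, -257.2, 182.6]
ee_rot: [-0.005, -3.139, -0.004]
ft_force: [-2.6, 1.4, 10.1]
opening: 0.001
grasp_force: 4.8
clock: 9.53
eef_pos: [446.5, -257.3, 183.0]
ee_rot: [-0.004, -3.139, -0.003]
ft_force: [-0.6, 3.2, 9.2]
opening: -0.005
grasp_force: 4.5
clock: 10.03
eef_pos: [460.1, -257.9, 242.4]
ee_rot: [-0.004, -3.14, -0.001]
ft_force: [-0.4, -0.9, -0.3]
opening: -0.0
grasp_force: 0.0
1.26 [324. 168.] [191, 237, 177, 177]
1.33 [324. 163.] [153, 127, 128, 78]
```

View pics/w6c.png

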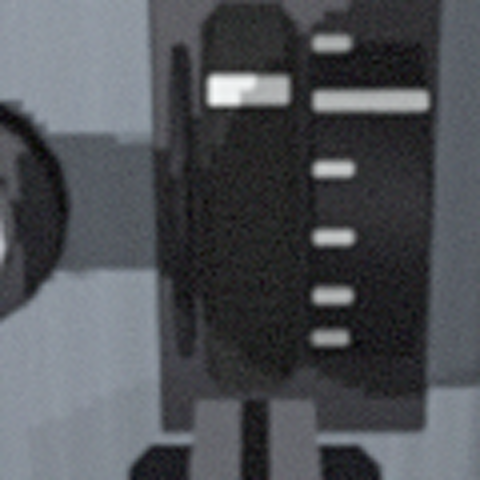

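The bar (crop 250,90) stands opposite the long tick (370,100), so the wheel is set. Next I'll measure the button from two wrist views.

```bash
python3 - <<'E'
from l import *
f=optics.grab_frame('wrist')
b=finder.find_in('wrist','start_top')+finder.find_in('wrist','start')
g=dict(np.load('w2.npz'))
for d in b: print(d, tri(f,d['box'][:2],g,(146,182)), onz(f,*d['box'][:2],160))
E
```

```text
10.0833 [ 459.7 -257.7  241.9] [ 0.2 -0.1  0.4] 0.16813273583789223
{'box': [239.7, 202.1, 44.0, 40.2], 'confidence': 0.88} [ 452.1 -308.1  168.9] [ 454.  -309.9  160. ]
```

```bash
python3 -m inch '[[[0.004,-0.054,0],[0,0,0],0],[[0.004,-0.054,0.0],[0,0,0],0],[[0.004,-0.054,0.03],[0,0,0],0],[[0.004,-0.054,0.055],[0,0,0],0],[[0.004,-0.054,0.055],[0,0,0],0],[[0.004,-0.054,0.055],[0,0,0],0]]'
```

```text
clock: 10.73
eef_pos: [455.6, -311.5, 186.5]
ee_rot: [-0.005, -3.138, -0.003]
ft_force: [-0.5, 0.0, 0.5]
opening: -0.001
grasp_force: 0.0
```

```bash
python3 -m inch '[[[0.001,0.001,0.004],[0,0,0],0],[[0.001,0.001,0.007],[0,0,0],0],[[0.001,0.001,0.007],[0,0,0],0]]';python3 -m inch '[[[0,0,0.002],[0,0,0],0],[[0,0,0.004],[0,0,0],0],[[0,0,0.004],[0,0,0],0]]'
```

```text
clock: 10.98
eef_pos: [456.3, -310.9, 181.4]
ee_rot: [0.003, 3.141, -0.001]
ft_force: [-0.0, 0.1, -0.2]
opening: -0.003
grasp_force: 0.0
clock: 11.23
eef_pos: [456.7, -311.2, 177.3]
ee_rot: [0.004, 3.14, -0.001]
ft_force: [1.2, 0.5, 2.9]
opening: 0.004
grasp_force: 1.3
```

```bash
python3 -m inch '[[[0,0,0.002],[0,0,0],0],[[0,0,0.003],[0,0,0],0],[[0,0,0.003],[0,0,0],0]]';python3 -m inch '[[[0,0,0.001],[0,0,0],0],[[0,0,0.002],[0,0,0],0],[[0,0,0.002],[0,0,0],0]]'
```

```text
clock: 11.48
eef_pos: [456.7, -311.3, 175.0]
ee_rot: [0.004, 3.14, -0.0]
ft_force: [-0.8, 2.0, 9.5]
opening: -0.002
grasp_force: 4.5
clock: 11.73
eef_pos: [456.7, -311.3, 174.7]
ee_rot: [0.005, 3.14, 0.001]
ft_force: [-3.1, 3.8, 22.2]
opening: 0.002
grasp_force: 11.0
```

Button bottomed out: top at 169, now 5 mm lower. I'll ease off to about 10 N and hold for more than 3.5 s.

```bash
H='x'; python3 -m inch '[[[0,0,-0.0015],[0,0,0],0],[[0,0,-0.0015],[0,0,0],0],[[0,0,-0.0015],[0,0,0],0],[[0,0,-0.0015],[0,0,0],0],[[0,0,-0.0015],[0,0,0],0],[[0,0,-0.0015],[0,0,0],0],[[0,0,-0.0015],[0,0,0],0],[[0,0,-0.0015],[0,0,0],0],[[0,0,-0.0015],[0,0,0],0],[[0,0,-0.0015],[0,0,0],0],[[0,0,-0.0015],[0,0,0],0],[[0,0,-0.0015],[0,0,0],0]]'
python3 -m inch '[[[0,0,0],[0,0,0],0],[[0,0,0],[0,0,0],0],[[0,0,0],[0,0,0],0],[[0,0,0],[0,0,0],0],[[0,0,0],[0,0,0],0],[[0,0,0],[0,0,0],0],[[0,0,0],[0,0,0],0],[[0,0,0],[0,0,0],0],[[0,0,0],[0,0,0],0],[[0,0,0],[0,0,0],0],[[0,0,0],[0,0,0],0],[[0,0,0],[0,0,0],0]]'
python3 -m inch '[[[0,0,0],[0,0,0],0],[[0,0,0],[0,0,0],0],[[0,0,0],[0,0,0],0],[[0,0,0],[0,0,0],0],[[0,0,0],[0,0,0],0],[[0,0,0],[0,0,0],0],[[0,0,0],[0,0,0],0],[[0,0,0],[0,0,0],0],[[0,0,0],[0,0,0],0],[[0,0,0],[0,0,0],0],[[0,0,0],[0,0,0],0],[[0,0,0],[0,0,0],0]]'
python3 -m inch '[[[0,0,0],[0,0,0],0],[[0,0,0],[0,0,0],0],[[0,0,0],[0,0,0],0],[[0,0,0],[0,0,0],0],[[0,0,0],[0,0,0],0],[[0,0,0],[0,0,0],0],[[0,0,0],[0,0,0],0],[[0,0,0],[0,0,0],0],[[0,0,0],[0,0,0],0],[[0,0,0],[0,0,0],0],[[0,0,0],[0,0,0],0],[[0,0,0],[0,0,0],0]]'
```

```text
clock: 12.73
eef_pos: [456.7, -311.3, 174.9]
ee_rot: [0.004, 3.14, -0.0]
ft_force: [-1.7, 2.1, 12.5]
opening: 0.003
grasp_force: 6.1
clock: 13.73
eef_pos: [456.7, -311.3, 175.0]
ee_rot: [0.004, 3.14, 0.0]
ft_force: [-1.7, 2.1, 12.5]
opening: -0.004
grasp_force: 6.1
clock: 14.73
eef_pos: [456.7, -311.3, 174.9]
ee_rot: [0.004, 3.14, 0.0]
ft_force: [-2.0, 2.3, 12.9]
opening: -0.003
grasp_force: 6.1
clock: 15.73
eef_pos: [456.7, -311.3, 175.0]
ee_rot: [0.004, 3.14, 0.0]
ft_force: [-2.3, 1.8, 11.7]
opening: -0.001
grasp_force: 6.1
```

Held for 4 s. I'll lift straight up and check the result.

```bash
python3 -m inch '[[[0,0,-0.01],[0,0,0],0],[[0,0,-0.04],[0,0,0],0],[[0,0,-0.08],[0,0,0],0],[[0,0,-0.12],[0,0,0],0],[[0,0,-0.12],[0,0,0],0],[[0,0,-0.12],[0,0,0],0],[[0,0,-0.12],[0,0,0],0],[[0,0,-0.12],[0,0,0],0]]'
python3 look.py w7 | grep -E '1[0-9]{2},|2[0-9]{2},|1\.26'; cp pics/w7.png pics/w7v.png
```

```text
clock: 16.4
eef_pos: [454.9, -310.1, 291.8]
ee_rot: [-0.004, -3.139, -0.003]
ft_force: [-0.3, -0.5, -1.1]
opening: -0.0
grasp_force: 0.0
1.26 [391. 159.] [162, 169, 176, 177]
```

View pics/w7v.png

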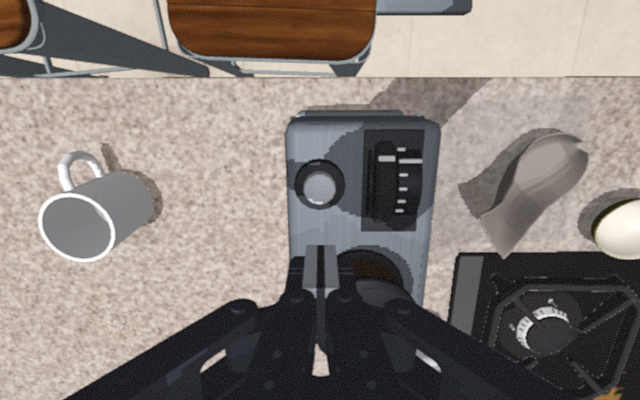

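The bar (388,159) still stands opposite the long tick (411,161). The button (320,187) is free, the arm is clear and the mug stands upright. Handing in.

```bash
python3 -c "
from cell import job; print(job.finish_job())"
```

```text
the job is handed in; nothing more can be done
None
```

I clicked the wheel home at the long tick (three clicks from 0.314 to 1.257), held the start button down for about 4 s and released it, and handed in the job at about 16.5 s with the arm clear; no verdict came back.

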